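# Fasten the open toggle latch on a specimen jar case

### The arm

A 6-joint arm with a two-finger parallel gripper is mounted at the origin on the work surface. World frame = base frame: x ahead of the robot, y to its left, z up, the work surface at z = 0. Lengths are in m, angles in rad, forces in N, time in s.
With the tool pointing down it reaches from about 0.425 to 0.95 m from the base axis. Payload 3.5 kg.
Tool frame: the origin (TCP) lies midway between the tips of the shut fingers; the grasp point (between the pads) lies 19 mm behind it (ctrl.tcp_to_grasp is the distance from the TCP to the grasp point, in m); z points along the fingers, x is the direction in which the jaws open and shut, and the axes are right-handed (so a half turn about z gives the same grasp; the last joint's range is limited). The gripper opens to 85 mm and grips with 20 to 120 N. Pads are 22 mm wide; open, the fingers measure 114 mm over their backs; the gripper's body (76 mm by 85 mm) begins 54 mm behind the grasp point. The pads swing forward as they close: fully open they stand 13 mm farther back than shut.
Start: joints at [1.01, 0.286, 1.577, -0, 1.279, -0.15], TCP at [0.27, 0.619, 0.231] pointing down, gripper open.
Joint ranges: [-2.77, 2.77], [-0.9, 2.22], [0.21, 2.48], [-1.53, 4.67], [0.24, 2.81], [-2.84, 2.84]. Speed limits (rad/s): [2.79, 2.79, 3.14, 3.14, 3.14, 3.14].

### API

Orientations are given as a unit quaternion [x, y, z, w].
In Python, from plant import ctrl, cams, workorder, spotter gives the robot as it stands. The module is installed in compiled form; this text tells all that it offers.
- The arm moves only by the tool send_rows, never from a script. Its argument "motion" is one flat list of numbers, 5 for each row, row after row: the shift along the tool's x, y, z in cm, then the turn about the tool's z in rad, then the finger opening in cm, from 0 to 8.54. In form: [tx, ty, tz, spin, gripper, tx, ty, tz, spin, gripper, ...]. A call has 1 to 12 rows; each row shifts and turns the pose as measured when the row begins, along the tool's axes as they then stand; what a row does not reach is not made up. A row lasts 1/10 s, in which the tool goes at most 50 mm and 8.59 degrees, less where a joint would pass 70% of its speed; a pose out of reach is approached as far as the arm can. A call is refused whole if a number of a shift passes 5 or a number of a turn 0.15, either way. A call with a gripper value outside its range is refused whole. The fingers move at their own pace and stop on an object; "grip_force" is the grip in N (left out, the last holds). Time passes only in rows, so rows that do not move let the fingers close. It gives the time, the measured TCP pose, the force and the opening at its end, in the units of the state.
- ctrl.get_state(): the state, without advancing time (a new reading comes with each control period).
- cams.read_camera(name): name is "scene" or "top" or "wrist"; returns (picture, depth): 384x512x3 uint8, red, green, blue; 384x512 float32, m along the optical axis (not along the pixel's ray), 0 where there is no reading.
- cams.camera_params(name): a dict with "fx", "fy", "cx", "cy" (pixels), "k1" (the pictures are not rectified: a ray, as slopes to the right and down, at radius r is drawn at 1 + k1 r^2 times it, then the intrinsics apply), "xyz" and "attitude" of the camera in the world; the wrist camera has in their place "mount" (4x4, takes a point from camera to tool coordinates, whose origin is the TCP and whose axes are the tool frame's). Camera axes: x right, y down, z forward; pixel columns grow to the right and rows downward; lengths in m; the calibration is good to about 2 mm. A picture is of the moment at which its call begins: read the wrist's pose just before it. camera_params takes no time and is no camera call.
- workorder.sign_off(): hands the job in, once; it reports no verdict.
Trained networks look in the newest picture that a camera, given by its name, has taken for a name from the list of things; names that differ only in an ending like _2 or _b are one class to them, and where a whole thing is asked for, a point or a joint stands for the part that bears it (a point fixed in the world has none). Each returns a list of dicts, best first, with "conf" (0 to 1); they miss things now and then, are a little off and sometimes report something else, mostly with a low value. They report only what shows in the picture. A call takes as long as a camera call.
- spotter.trace(target, camera): "mask" (384x512 bool, what is visible of it) and "bbox" ([left, top, width, height] in pixels, round what is visible of it).
The state is a dict: "time": time; "qpos": joint angles; "dq": joint speeds; "joint_efforts": joint torques, N m; "eef_pos": TCP position; "tcp_rot": TCP orientation; "contact_force": force on the tool from outside, world axes, zero at the start; "wrist_torque": the same for the moment, N m; "opening": opening from 0.0 (shut) to 1.0 (fully open).
Only numpy, scipy, OpenCV 4.12 (cv2) and the standard library are available. Lean on these libraries where they do the work, as an engineer would, in place of code of your own. Each camera call takes 0.05 s, during which the arm holds its last target.

### The job

The taller of the two specimen carrying cases still has one of its latches open. Flip that latch's wire bail over so that its bar drops behind the keeper hook, then press the lever over until it snaps down flat and stays shut, without shifting the little jar that stands between the two cases.

Things in the scene. Friction and masses are not known exactly. Their poses are not given: they have to be found in the camera images.
- tall_case: Taller dark case, 160 deep (x) x 270 wide (y) x 170 mm high, fixed; origin under its centre, x away from the robot within 0.3 rad, z up. Flat top: low handle mid-way (22 mm high), a shut latch at its +y end, the open latch at its -y end (80 mm from the middle). The other case (200 wide, 125 mm high) has both latches shut.
- keeper_seat (a point): Seat of the bail's bar in the open latch's keeper, 16 mm over the case top; axes as the case's. The keeper is a steel hook 16 mm wide: a 5 mm lug just on the seat's -x side, leaning 24 degrees over it, top 6 to 8 mm above this point, and a foot 5.5 mm below this point, 50 mm wide, x -11 to +23 mm, on which the bar lands. It is sprung, 8 N/mm: gives about 2 mm to -x when drawn.
- bail_bar (a point): Middle of the bail's cross bar: steel, 8 mm thick, 42 mm long, along y. The bail is a U of wire 61 mm long round the lever, hinged freely on it 20 mm from the pivot. It starts 15 to 40 degrees past upright (to -x), bar 65 to 85 mm over the seat's height, above the lever's tip. Swung past upright to +x it falls by itself on the keeper's foot, bar 4 to 14 mm to +x of the seat: hooked.
- lever_tip (a point): Free end of the lever, a steel plate 26 mm wide (30 at this end), 5 to 6 mm thick, top face 7 mm above the pivot when shut, 55 mm from pivot to this point. The pivot lies along y, 45 mm to -x of the keeper seat and at its height. It starts upright, leaning 5 to 15 degrees towards the keeper (+x), and stays where left. Shut, it lies flat, pointing to -x from the pivot, this point 5 mm above the seat's height.
- latch_lever (a joint): Lever angle, rad: 0 shut (flat), 1.57 upright, at most 1.92 (leaning to the keeper). Push it from the keeper side to -x, then down: about 1 N at the tip when free; with the bail hooked it draws tight from about 1.0 rad, takes 3 to 6 N, passes centre near 0.35 rad and snaps down to 0.
- jar_between_mid (a point): Centre (half-way up) of the little glass jar with a black lid, 38 mm across, 75 mm tall, loose on the table between the two cases. Leave it standing where it is.

How it is judged:
On the way:
1. the bail's bar lies down behind the keeper hook while the lever is still up (z of bail_bar in the frame of keeper_seat below 0.007 m and x of bail_bar in the frame of keeper_seat between -0.005 and 0.02 m and value of joint latch_lever above 1.2 rad), for 0.1 s.
At the end, for the whole second after the job is handed in: The lever lies flat (within 0.12 rad of shut) and at rest, and the bail's bar is held in the keeper hook, within 5 mm of its seat lengthwise and not more than 7 mm above it (value of joint latch_lever below 0.12 rad and velocity of joint latch_lever between -0.1 and 0.1 rad/s and z of bail_bar in the frame of keeper_seat between -0.01 and 0.007 m and x of bail_bar in the frame of keeper_seat between -0.005 and 0.005 m); the robot touches nothing.
It fails at once if the little jar between the cases is shifted by more than 25 mm or tipped over (distance of jar_between_mid from where it was at the start of the episode above 0.025 m or angle between jar_between_mid's own z axis and vertical above 0.5 rad).
It also fails if it takes over 40 s, if anything falls off the work surface, if the arm or the gripper's body presses on something with over 40 N, if the wrist force passes 120 N, or if a joint passes its speed limit or range.

## Working session

There is one attempt and no reset: what is moved stays moved. The work goes in short steps, Python scripts to look and compute and a tool call to move; the robot and the scene stay as the last step left them, time stands still between calls to the robot, and variables do not carry over. Pictures are saved under pics/ and viewed, and the job is handed in when it is done.

Besides the shell and the picture viewer there is one more tool, called after "Call:" as name(argument=value, ...) on one line, values as JSON. send_rows: Moves the arm, as the interface text tells. Its arguments: {"type":"object","properties":{"motion":{"type":"array","items":{"type":"number"}},"grip_force":{"type":"number"}},"required":["motion"]}

```bash
mkdir -p pics; ls; python3 - <<'E'
from plant import ctrl,cams,workorder,spotter
import cv2,numpy as np
print(ctrl.get_state())
for n in ["scene","top","wrist"]:
    p,d=cams.read_camera(n); cv2.imwrite(f"pics/a_{n}.png",cv2.cvtColor(p,cv2.COLOR_RGB2BGR)); np.save(f"pics/a_{n}.npy",d)
    print(n,cams.camera_params(n))
E
```

```text
pics
{'time': 0.0, 'qpos': array([ 1.00997070e+00,  2.87172196e-01,  1.57814805e+00, -1.08856042e-05,
        1.27859105e+00, -1.50021504e-01]), 'dq': array([-0.0008656 , -0.00094179, -0.00098456, -0.00058238, -0.0001063 ,
        0.00055779]), 'joint_efforts': array([ 6.17449678e-04, -4.05985272e+01, -2.92620760e+01, -1.74311335e-04,
        5.86261915e-03, -4.02295268e-05]), 'eef_pos': array([0.26920186, 0.61829453, 0.22995849]), 'tcp_rot': array([ 8.36463363e-01,  5.48021623e-01, -1.05162453e-03,  4.87996797e-04]), 'contact_force': array([ 0.61483049, -0.62126146,  0.68984852]), 'wrist_torque': array([ 0.01722153,  0.02318299, -0.00300667]), 'opening': 0.9995542387223361}
scene {'fx': 349.80768452486933, 'fy': 349.80768452486933, 'cx': 258.47902891333126, 'cy': 198.4805008437464, 'k1': 0.008962805252204956, 'xyz': array([ 0.1427164 , -0.21416073,  0.6978737 ]), 'attitude': array([ 0.78984152, -0.53451927,  0.16198488, -0.25337803])}
top {'fx': 407.7033789216046, 'fy': 407.7033789216046, 'cx': 248.21328816064027, 'cy': 193.9839607371974, 'k1': -0.11419272228022631, 'xyz': array([ 0.31666439, -0.0655195 ,  1.15496494]), 'attitude': array([ 0.7128541 , -0.69266922,  0.07542902, -0.07974237])}
wrist {'fx': 294.5189521201202, 'fy': 294.5189521201202, 'cx': 255.45303486167916, 'cy': 189.70387970641588, 'k1': -0.060445585635166374, 'mount': array([[ 9.99999612e-01, -5.10289729e-04, -7.17799434e-04,
        -2.19752128e-04],
       [ 6.78594698e-04,  9.65965984e-01,  2.58668238e-01,
        -6.43792299e-02],
       [ 5.61374091e-04, -2.58668625e-01,  9.65965956e-01,
        -1.42672587e-01],
       [ 0.00000000e+00,  0.00000000e+00,  0.00000000e+00,
         1.00000000e+00]])}
```

View pics/a_scene.png

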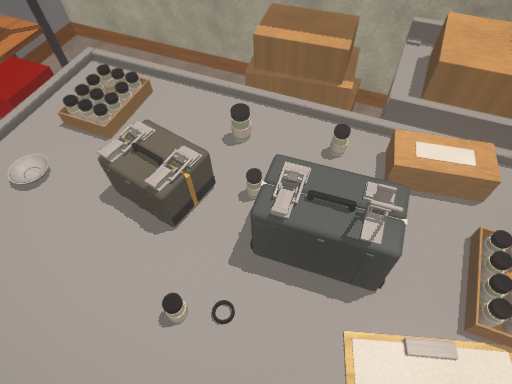

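View pics/a_top.png

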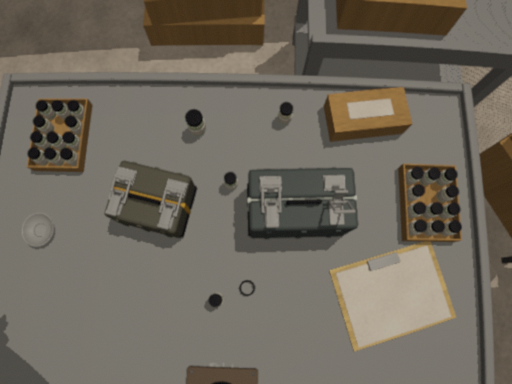

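View pics/a_wrist.png

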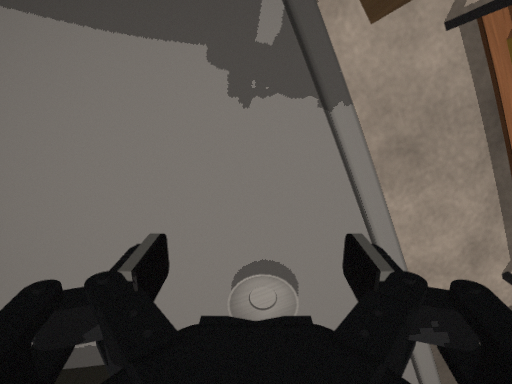

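```bash
cat > h.py <<'E'
from plant import ctrl,cams,workorder,spotter
import cv2,numpy as np
from scipy.spatial.transform import Rotation as R
def unproj(par,u,v,d,T=None):
    u=np.asarray(u,float);v=np.asarray(v,float);d=np.asarray(d,float)
    x0=(u-par['cx'])/par['fx'];y0=(v-par['cy'])/par['fy'];x,y=x0.copy(),y0.copy()
    for _ in range(10):
        s=1+par['k1']*(x*x+y*y);x=x0/s;y=y0/s
    P=np.stack([x*d,y*d,d],-1)
    if T is None: return P@R.from_quat(par['attitude']).as_matrix().T+par['xyz']
    return P@T[:3,:3].T+T[:3,3]
def proj(par,P):
    P=np.atleast_2d(P);c=(P-par['xyz'])@R.from_quat(par['attitude']).as_matrix()
    x=c[:,0]/c[:,2];y=c[:,1]/c[:,2];s=1+par['k1']*(x*x+y*y)
    return np.stack([x*s*par['fx']+par['cx'],y*s*par['fy']+par['cy']],-1)
def cloud(name,d):
    par=cams.camera_params(name);T=None
    if name=='wrist':
        s=ctrl.get_state();M=np.eye(4);M[:3,:3]=R.from_quat(s['tcp_rot']).as_matrix();M[:3,3]=s['eef_pos'];T=M@par['mount']
    v,u=np.mgrid[:384,:512]
    return unproj(par,u,v,d,T)
E
python3 - <<'E'
from h import *
for n in ["scene","top"]:
    p=cv2.imread(f"pics/a_{n}.png");d=np.load(f"pics/a_{n}.npy");C=cloud(n,d)
    for t in ["tall_case","bail_bar","lever_tip","jar_between_mid","keeper_seat","latch_lever"]:
        try:r=spotter.trace(t,n)
        except Exception as e: print(t,e);continue
        for q in r[:3]:
            m=q['mask']&(d>0);P=C[m];print(n,t,round(q['conf'],2),q['bbox'],m.sum(),np.median(P,0).round(3) if m.sum() else '', P.max(0).round(3) if m.sum() else '')
        if r: np.save(f"pics/m_{n}_{t}.npy",r[0]['mask'])
    # top face
    m=(abs(C[...,2]-0.17)<.004)&(d>0)
    n_,l,st,ce=cv2.connectedComponentsWithStats(m.astype(np.uint8))
    for i in np.argsort(-st[1:,4])[:3]+1:
        P=C[l==i]; print(n,st[i],P.mean(0).round(4),P.min(0).round(3),P.max(0).round(3),cv2.minAreaRect((P[:,:2]*1000).astype(np.float32)))
im=cv2.imread("pics/a_scene.png");cv2.imwrite("pics/z_scene.png",cv2.resize(im[150:290,240:420],None,fx=4.2,fy=4.2,interpolation=cv2.INTER_CUBIC))
im=cv2.imread("pics/a_top.png");cv2.imwrite("pics/z_top.png",cv2.resize(im[155:250,235:370],None,fx=5.5,fy=5.5,interpolation=cv2.INTER_CUBIC))
E
```

```text
scene tall_case 0.94 [249.7, 154.5, 158.0, 139.3] 15602 [ 0.481 -0.202  0.169] [ 0.76  -0.004  0.262]
scene bail_bar 0.76 [366.1, 200.2, 37.1, 11.8] 252 [ 0.484 -0.274  0.258] [ 0.552 -0.25   0.262]
scene lever_tip 0.62 [367.2, 182.5, 33.3, 33.6] 533 [ 0.528 -0.273  0.236] [ 0.602 -0.25   0.262]
scene jar_between_mid 0.63 [247.1, 167.3, 15.2, 31.9] 373 [ 0.592 -0.007  0.062] [0.621 0.013 0.077]
scene keeper_seat 0.76 [366.7, 179.2, 25.8, 21.7] 182 [ 0.571 -0.253  0.18 ] [ 0.599 -0.243  0.238]
scene latch_lever 0.57 [365.9, 185.5, 39.0, 29.9] 576 [ 0.527 -0.273  0.234] [ 0.555 -0.25   0.262]
scene [ 251  184  154   72 4311] [ 0.487  -0.2073  0.1695] [ 0.449 -0.328  0.166] [ 0.534 -0.062  0.174] ((490.6778869628906, -194.48193359375), (76.27938842773438, 264.27996826171875), 2.7088189125061035)
scene [ 266  154  143   63 2632] [ 0.5732 -0.1925  0.1692] [ 0.529 -0.323  0.166] [ 0.614 -0.057  0.174] ((571.4235229492188, -190.41668701171875), (74.7500228881836, 264.27984619140625), 2.7295103073120117)
scene [281 177  20  11 136] [ 0.5392 -0.1099  0.1692] [ 0.53  -0.128  0.166] [ 0.546 -0.
[... 512 characters left out ...]
h_lever 0.55 [327.0, 190.0, 30.2, 21.2] 351 [ 0.517 -0.272  0.221] [ 0.553 -0.248  0.265]
top [ 249  198  109   33 2022] [ 0.4849 -0.189   0.1706] [ 0.448 -0.327  0.166] [ 0.534 -0.059  0.174] ((491.0225524902344, -193.0200653076172), (76.5511474609375, 266.3876647949219), 3.019871234893799)
top [ 249  168  107   30 2010] [ 0.5727 -0.1887  0.1702] [ 0.529 -0.323  0.166] [ 0.613 -0.056  0.174] ((570.3872680664062, -189.7135009765625), (74.14385986328125, 265.62445068359375), 2.4731385707855225)
top [264 191  15   7  80] [ 0.5378 -0.1136  0.17  ] [ 0.531 -0.13   0.166] [ 0.546 -0.095  0.174] ((538.3179931640625, -112.64070892333984), (14.596635818481445, 34.85873031616211), 1.2736858129501343)
```

View pics/z_scene.png

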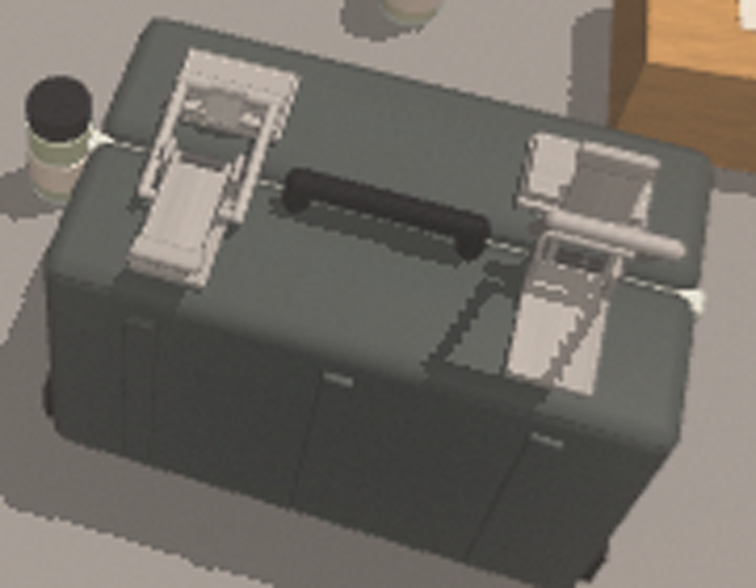

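View pics/z_top.png

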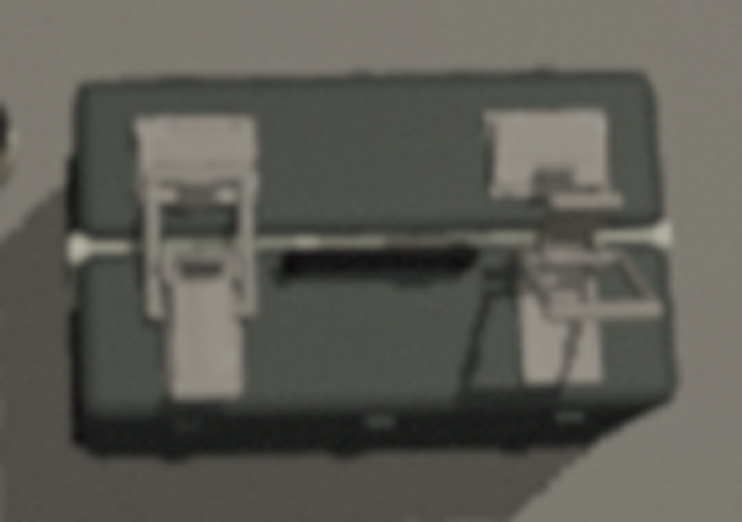

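```bash
python3 - <<'E'
from h import *
a=np.deg2rad(2.75)
c=np.array([0.5308,-0.1920]); 
def loc(P): # case frame, x fwd, z rel to seat 0.186
    dx=P[...,0]-c[0];dy=P[...,1]-c[1]
    return np.stack([np.cos(a)*dx+np.sin(a)*dy,-np.sin(a)*dx+np.cos(a)*dy,P[...,2]-.186],-1)
for n in ["scene","top"]:
    d=np.load(f"pics/a_{n}.npy");C=cloud(n,d);L=loc(C)
    m=(d>0)&(abs(L[...,1]+.08)<.035)&(abs(L[...,0])<.08)&(L[...,2]>-.013)
    P=L[m]*1000
    for lo in range(-12,90,8):
        q=P[(P[:,2]>=lo)&(P[:,2]<lo+8)]
        if len(q): 
            h=np.histogram(q[:,0],bins=np.arange(-80,81,10))[0]
            print(n,lo,len(q),"x hist",h,"y",q[:,1].min().round(0),q[:,1].max().round(0))
    for t in ["bail_bar","lever_tip","keeper_seat"]:
        try:mm=np.load(f"pics/m_{n}_{t}.npy")&m
        except: continue
        q=L[mm]*1000; q=q[q[:,2]>-12];print(n,t,np.percentile(q,[5,50,95],axis=0).round(0).tolist())
    hi=P[P[:,2]>68];print("bar",np.percentile(hi,[5,50,95],axis=0).round(0).tolist(),len(hi))
E
```

```text
scene -12 396 x hist [ 0 26 40 29 30 34 28  1  0 11 73 57 49 18  0  0] y -107.0 -53.0
scene -4 90 x hist [ 0  0  0  0  0 14 71  2  0  0  1  0  0  2  0  0] y -99.0 -57.0
scene 4 21 x hist [ 0  0  0  0  0  4 17  0  0  0  0  0  0  0  0  0] y -96.0 -67.0
scene 12 24 x hist [ 0  0  0  0  0  1 23  0  0  0  0  0  0  0  0  0] y -98.0 -64.0
scene 20 72 x hist [ 0  0  0  0  0  7 27 38  0  0  0  0  0  0  0  0] y -101.0 -58.0
scene 28 69 x hist [ 0  0  0  0  1  7  0 61  0  0  0  0  0  0  0  0] y -102.0 -57.0
scene 36 62 x hist [ 0  0  0  0  4  0  0 58  0  0  0  0  0  0  0  0] y -99.0 -57.0
scene 44 65 x hist [ 0  0  0  0  3  0  0 62  0  0  0  0  0  0  0  0] y -100.0 -57.0
scene 52 93 x hist [ 0  0  0  3  1  0  0 73 16  0  0  0  0  0  0  0] y -100.0 -57.0
scene 60 1 x hist [0 0 1 0 0 0 0 0 0 0 0 0 0 0 0 0] y -57.0 -57.0
scene 68 178 x hist [  0   0 143  35   0   0   0   0   0   0   0   0   0   0   0   0] y -104.0 -56.0
scene bail_bar [[-54.0, -101.0, 19.0], [-51.0, -80.0, 72.0], [-19.0, -58.0, 75.0]]
scene lever_tip [[-54.0, -98.0, 20.0], [-7.0, -80.0, 51.0], [-1.0, -64.0, 75.0]]
scene keeper_sea
[... 658 characters left out ...]
0  0  0  9  0 15  0  0  0  0  0  0  0  0] y -102.0 -55.0
top 44 20 x hist [ 0  0  0  0  7  2  0 11  0  0  0  0  0  0  0  0] y -101.0 -55.0
top 52 33 x hist [ 0  0  0  0  8  0  0 25  0  0  0  0  0  0  0  0] y -103.0 -56.0
top 60 13 x hist [ 0  0  0 11  1  0  0  1  0  0  0  0  0  0  0  0] y -101.0 -55.0
top 68 59 x hist [ 0  0 35 24  0  0  0  0  0  0  0  0  0  0  0  0] y -104.0 -54.0
top 76 22 x hist [ 0  0 11 11  0  0  0  0  0  0  0  0  0  0  0  0] y -103.0 -58.0
top lever_tip [[-52.0, -97.0, 3.0], [-18.0, -76.0, 41.0], [-3.0, -56.0, 76.0]]
top keeper_seat [[19.0, -101.0, -8.0], [36.0, -78.0, -5.0], [51.0, -56.0, 6.0]]
bar [[-54.0, -101.0, 72.0], [-51.0, -81.0, 75.0], [-46.0, -58.0, 78.0]] 81
```

Call:
send_rows(motion=[0, 1, -3, -0.15, 0, 0, 1, -3, -0.15, 0, 0, 1, -3, -0.15, 0, 0, 3, 0, 0, 0, 0, 4, 0, 0, 0, -4, 4, 0, 0, 0, -5, 3, 0, 0, 0, -5, 2, 0, 0, 0, -5, 2, 0, 0, 0], grip_force=40)

```text
time: 1.65
eef_pos: [0.4779, 0.4493, 0.3229]
tcp_rot: [0.686, 0.727, 0.0, -0.0]
contact_force: [1.4, -0.4, -0.2]
opening: -0.001
```

```bash
cat >> h.py <<'E'
a=np.deg2rad(2.75);c=np.array([0.5308,-0.1920])
def loc(P):
    P=np.asarray(P);dx=P[...,0]-c[0];dy=P[...,1]-c[1]
    return np.stack([np.cos(a)*dx+np.sin(a)*dy,-np.sin(a)*dx+np.cos(a)*dy,P[...,2]-.186],-1)
def st():
    s=ctrl.get_state();r=R.from_quat(s['tcp_rot']).as_matrix()
    print('t',round(s['time'],2),'loc mm',(loc(s['eef_pos'])*1000).round(1),'yaw off deg',round(np.degrees(np.arctan2(r[1,0],r[0,0]))-92.75,2),'tz',r[:,2].round(3),'F',s['contact_force'].round(1),'open',round(s['opening'],3),'q',s['qpos'].round(2))
E
python3 -c "from h import *;st()"
```

```text
t 1.65 loc mm [-22.1 643.1 136.9] yaw off deg 0.59 tz [-0.     0.001 -1.   ] F [ 1.4 -0.4 -0.2] open -0.001 q [ 0.6   0.19  1.52  0.    1.43 -1.03]
```

Call:
send_rows(motion=[-5, 0, 0, 0.01, 0, -5, 0, 0, 0, 0, -5, 0, 0, 0, 0, -5, 0, 0, 0, 0, -5, 0, 0, 0, 0, -5, 0, 0, 0, 0, -5, 0, 0, 0, 0, -5, 0, 0, 0, 0, -5, 0, 0, 0, 0, -5, -1, 0, 0, 0, -5, -1, 0, 0, 0, -5, -1, 0, 0, 0])

```text
time: 2.85
eef_pos: [0.4764, -0.1486, 0.3247]
tcp_rot: [0.69, 0.724, 0.003, 0.004]
contact_force: [0.5, -0.4, 0.7]
opening: 0.0
```

```bash
python3 -c "from h import *;st()"
```

```text
t 2.85 loc mm [-52.2  45.9 138.7] yaw off deg -0.01 tz [ 0.01  -0.001 -1.   ] F [ 0.5 -0.4  0.7] open 0.0 q [-0.51 -0.18  1.89  0.    1.42 -2.13]
```

Call:
send_rows(motion=[-5, -1.5, 0, 0, 0, -4, -1.5, 0, 0, 0, -3.5, -1.2, 0, 0, 0, 0, 0, 0, 0, 0])

```text
time: 3.25
eef_pos: [0.4376, -0.2815, 0.3254]
tcp_rot: [0.693, 0.721, 0.003, 0.006]
contact_force: [-0.3, 0.3, -0.3]
opening: -0.002
```

```bash
python3 - <<'E'
from h import *
st()
for n in ['wrist','scene']:
    p,d=cams.read_camera(n);cv2.imwrite(f"pics/b_{n}.png",cv2.cvtColor(p,cv2.COLOR_RGB2BGR));np.save(f"pics/b_{n}.npy",d)
    if n=='wrist':
        L=loc(cloud(n,d))*1000
        for t in ["bail_bar","lever_tip","keeper_seat"]:
            for q in spotter.trace(t,n)[:2]:
                m=q['mask']&(d>0);print(t,round(q['conf'],2),q['bbox'],np.percentile(L[m],[5,50,95],axis=0).round(0).tolist())
        np.save('pics/b_L.npy',L)
E
```

```text
t 3.25 loc mm [-97.4 -84.9 139.4] yaw off deg -0.44 tz [ 0.012 -0.004 -1.   ] F [-0.3  0.3 -0.3] open -0.002 q [-0.77 -0.13  1.85  0.01  1.41 -2.38]
```

View pics/b_wrist.png

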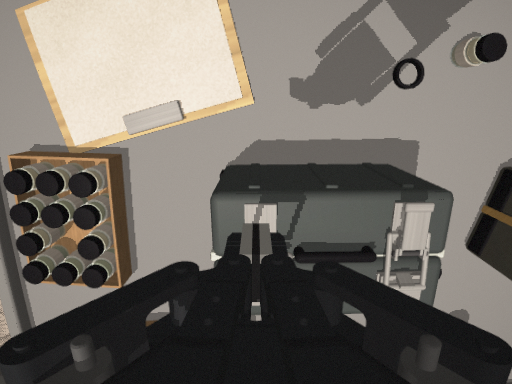

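View scene.

```bash
python3 - <<'E'
import cv2
im=cv2.imread("pics/b_scene.png");cv2.imwrite("pics/bz.png",cv2.resize(im[60:290,240:470],None,fx=2.6,fy=2.6,interpolation=cv2.INTER_CUBIC))
E
```

```text
(no output)
```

View pics/bz.png

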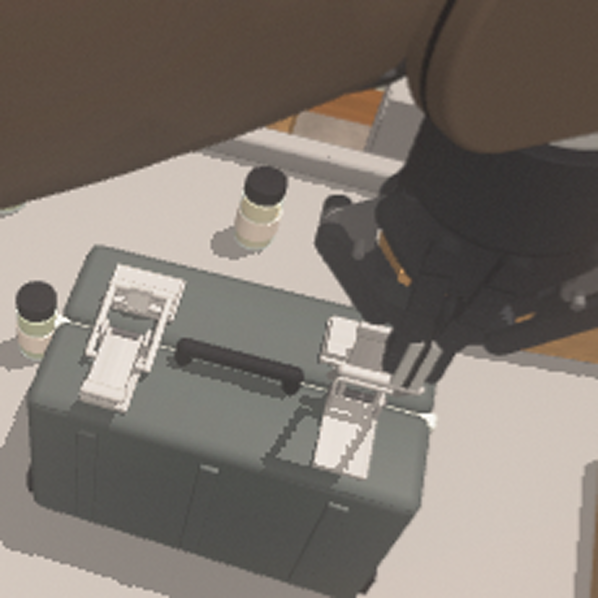

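Call:
send_rows(motion=[0.5, 0, 4, 0, 0, 0, 0, 3, 0, 0, 0, 0, 0, 0, 0])

```text
time: 3.8
eef_pos: [0.4427, -0.2685, 0.2563]
tcp_rot: [0.688, 0.726, 0.004, 0.008]
contact_force: [-0.6, 0.7, 0.1]
opening: -0.001
```

```bash
python3 -c "from h import *;st()"
```

```text
t 3.8 loc mm [-91.7 -72.2  70.3] yaw off deg 0.34 tz [ 0.017 -0.006 -1.   ] F [-0.6  0.7  0.1] open -0.001 q [-0.74 -0.09  1.94  0.01  1.28 -2.37]
```

Call:
send_rows(motion=[-0.7, 0.5, 0.5, 0, 0, 0, 1, 0, 0, 0, 0, 1, 0, 0, 0, 0, 1, 0, 0, 0, 0, 1, 0, 0, 0])

```text
time: 4.3
eef_pos: [0.4943, -0.2731, 0.2584]
tcp_rot: [0.687, 0.727, 0.004, 0.013]
contact_force: [0.4, 0.1, -0.0]
opening: -0.001
```

```bash
python3 - <<'E'
from h import *
st()
p,d=cams.read_camera('scene');im=cv2.cvtColor(p,cv2.COLOR_RGB2BGR);cv2.imwrite("pics/c.png",cv2.resize(im[60:290,240:470],None,fx=2.6,fy=2.6,interpolation=cv2.INTER_CUBIC))
E
```

```text
t 4.3 loc mm [-40.3 -79.3  72.4] yaw off deg 0.51 tz [ 0.024 -0.012 -1.   ] F [ 0.4  0.1 -0. ] open -0.001 q [-0.69  0.01  1.84  0.01  1.27 -2.32]
```

View pics/c.png

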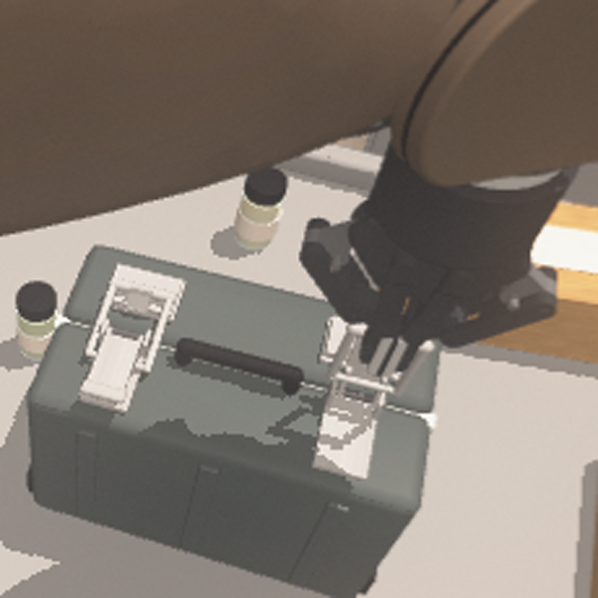

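Call:
send_rows(motion=[0, 1, 0.2, 0, 0, 0, 1, 0.2, 0, 0, 0, 1, 0.2, 0, 0, 0, 0, 0, 0, 0, 0, 0, 0, 0, 0, 0, 0, 0, 0, 0])

```text
time: 4.95
eef_pos: [0.5292, -0.271, 0.2524]
tcp_rot: [0.686, 0.727, 0.004, 0.013]
contact_force: [0.3, -0.5, -0.3]
opening: 0.001
```

```bash
python3 - <<'E'
from h import *
st()
p,d=cams.read_camera('scene');im=cv2.cvtColor(p,cv2.COLOR_RGB2BGR);cv2.imwrite("pics/d.png",cv2.resize(im[60:290,240:470],None,fx=2.6,fy=2.6,interpolation=cv2.INTER_CUBIC))
E
```

```text
t 4.95 loc mm [ -5.4 -78.9  66.4] yaw off deg 0.59 tz [ 0.025 -0.011 -1.   ] F [ 0.3 -0.5 -0.3] open 0.001 q [-0.65  0.08  1.78  0.01  1.26 -2.28]
```

View pics/d.png

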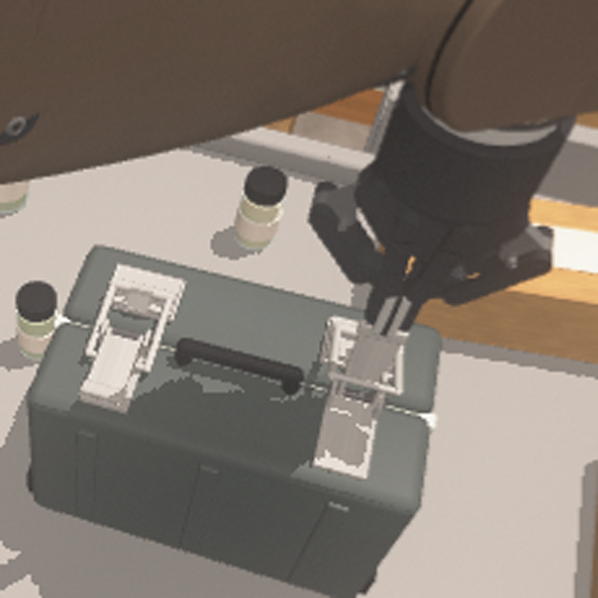

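Call:
send_rows(motion=[0, 1, 0, 0, 0, 0, 1, 0, 0, 0, 0, 1, 0, 0, 0, 0, 0, 0, 0, 0])

```text
time: 5.4
eef_pos: [0.5613, -0.2695, 0.2538]
tcp_rot: [0.687, 0.727, 0.005, 0.014]
contact_force: [-0.2, -0.5, 0.2]
opening: 0.0
```

```bash
python3 - <<'E'
from h import *
st()
for n in ['scene','top']:
    p,d=cams.read_camera(n);im=cv2.cvtColor(p,cv2.COLOR_RGB2BGR);L=loc(cloud(n,d))*1000
    for t in ["bail_bar","lever_tip","keeper_seat"]:
        for q in spotter.trace(t,n)[:1]:
            m=q['mask']&(d>0);print(n,t,round(q['conf'],2),q['bbox'],np.percentile(L[m],[5,50,95],axis=0).round(0).tolist())
    m=(d>0)&(abs(L[...,1]+80)<35)&(abs(L[...,0])<78)&(L[...,2]>-13);P=L[m]
    for lo in range(-12,70,6):
        q=P[(P[:,2]>=lo)&(P[:,2]<lo+6)];print(lo,np.histogram(q[:,0],bins=np.arange(-80,81,10))[0])
    im=im[120:250,290:420] if n=='scene' else im[155:250,290:370]
    cv2.imwrite(f"pics/e_{n}.png",cv2.resize(im,None,fx=4.5,fy=4.5,interpolation=cv2.INTER_CUBIC))
E
```

```text
t 5.4 loc mm [ 26.7 -78.9  67.8] yaw off deg 0.51 tz [ 0.026 -0.012 -1.   ] F [-0.2 -0.5  0.2] open 0.0 q [-0.61  0.14  1.71  0.01  1.27 -2.24]
scene bail_bar 0.7 [367.8, 186.6, 29.3, 25.0] [[-19.0, -103.0, 0.0], [-2.0, -70.0, 16.0], [39.0, -57.0, 22.0]]
scene lever_tip 0.64 [363.7, 183.3, 32.2, 34.6] [[-19.0, -101.0, -13.0], [-4.0, -80.0, 22.0], [39.0, -58.0, 56.0]]
scene keeper_seat 0.28 [365.7, 186.6, 29.2, 25.6] [[-19.0, -103.0, -0.0], [-2.0, -80.0, 16.0], [38.0, -58.0, 22.0]]
-12 [ 0 25 36 29 22 27 22  1  0 14 25 19  8  9  0  0]
-6 [ 0  0  0  0  0  2 15  0  0  0 14 23  5  8  0  0]
0 [ 0  0  0  0  0 10 70  4  0  0 11 21  9  0  0  0]
6 [ 0  0  0  0  0  0 12  0  3 20  9  0  0  0  0  0]
12 [ 0  0  0  0  0  0 14 48 22  2  0  0  0  0  0  0]
18 [ 0  0  0  0  0  2 96 41  0  0  0  0  0  0  0  0]
24 [ 0  0  0  0  0  0 15 44  0  0  0  0  0  0  0  0]
30 [ 0  0  0  0  0  0  0 48  0  0  0  0  0  0  0  0]
36 [ 0  0  0  0  0  0  0 47  0  0  0  0  0  0  0  0]
42 [ 0  0  0  0  0  0  0 48  0  0  0  0  0  0  0  0]
48 [ 0  0  0  0  0  0  0 50  2  0  0  0  0  0  0  0]
54 [ 0  0  0  0  0  0  0 41 25  0  0  0  0  0  0  0]
60 [0 0 0 0 0 0 0 0 0 0 0 0 0 0 0 0]
66 [0 0 0 0 0 0 0 0 0 8 1 0 0 0 0 0]
-12 [0 0 0 0 0 0 0 0 0 0 0 0 0 0 0 0]
-6 [0 0 0 0 0 0 0 0 0 0 0 0 0 0 0 0]
0 [0 0 0 0 0 0 0 0 0 0 0 0 0 0 0 0]
6 [0 0 0 0 0 0 0 0 0 0 0 0 0 0 0 0]
12 [0 0 0 0 0 0 0 0 0 0 0 0 0 0 0 0]
18 [0 0 0 0 0 0 0 0 0 0 0 0 0 0 0 0]
24 [0 0 0 0 0 0 0 0 0 0 0 0 0 0 0 0]
30 [0 0 0 0 0 0 0 0 0 0 0 0 0 0 0 0]
36 [0 0 0 0 0 0 0 0 0 0 0 0 0 0 0 0]
42 [0 0 0 0 0 0 0 0 0 0 0 0 0 0 0 0]
48 [0 0 0 0 0 0 0 0 0 0 0 0 0 0 0 0]
54 [0 0 0 0 0 0 0 0 0 0 0 0 0 0 0 0]
60 [0 0 0 0 0 0 0 0 0 0 0 0 0 0 0 0]
66 [0 0 0 0 0 0 0 0 0 0 0 0 0 0 0 0]
```

View pics/e_scene.png

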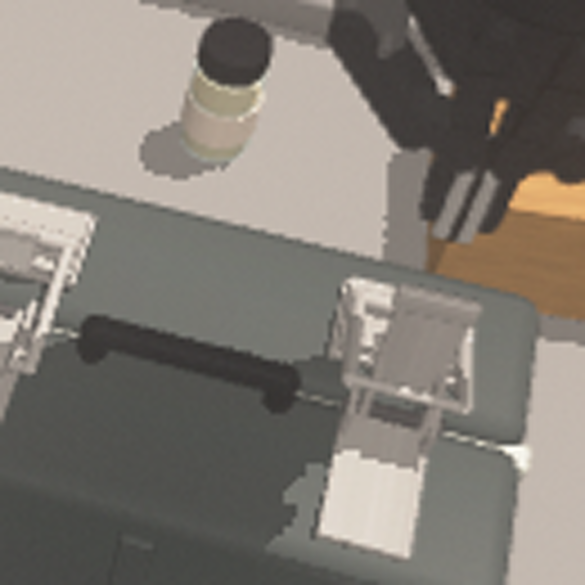

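View pics/e_top.png

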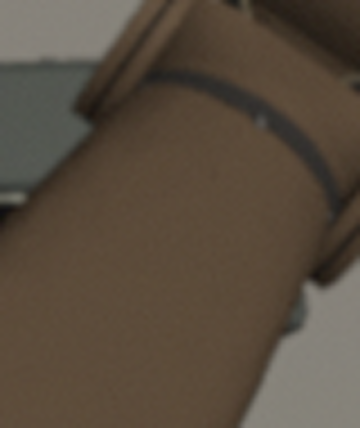

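Call:
send_rows(motion=[0, 0, 1.2, 0, 0, 0, 0, 1.0, 0, 0, 0, 0, 0.2, 0, 0, 0, 0, 0, 0, 0])

```text
time: 6.2
eef_pos: [0.5596, -0.2698, 0.2269]
tcp_rot: [0.687, 0.726, 0.004, 0.013]
contact_force: [0.6, 0.3, -0.0]
opening: 0.001
```

```bash
python3 -c "from h import *;st()"
```

```text
t 6.2 loc mm [ 25.  -79.1  40.9] yaw off deg 0.43 tz [ 0.025 -0.011 -1.   ] F [ 0.6  0.3 -0. ] open 0.001 q [-0.61  0.16  1.74  0.01  1.22 -2.24]
```

Now push to −x: 25 → about −15.

Call:
send_rows(motion=[0, -1, 0, 0, 0, 0, -1, 0, 0, 0, 0, -1, 0, 0, 0, 0, -0.8, 0, 0, 0, 0, 0, 0, 0, 0])

```text
time: 6.7
eef_pos: [0.5188, -0.2722, 0.2268]
tcp_rot: [0.687, 0.726, 0.005, 0.014]
contact_force: [-0.1, 0.2, 0.5]
opening: -0.002
```

```bash
python3 - <<'E'
from h import *
st()
p,d=cams.read_camera('scene');im=cv2.cvtColor(p,cv2.COLOR_RGB2BGR);cv2.imwrite("pics/f.png",cv2.resize(im[120:250,290:420],None,fx=4.5,fy=4.5,interpolation=cv2.INTER_CUBIC))
E
```

```text
t 6.7 loc mm [-15.8 -79.5  40.8] yaw off deg 0.41 tz [ 0.027 -0.012 -1.   ] F [-0.1  0.2  0.5] open -0.002 q [-0.66  0.08  1.82  0.01  1.21 -2.29]
```

View pics/f.png

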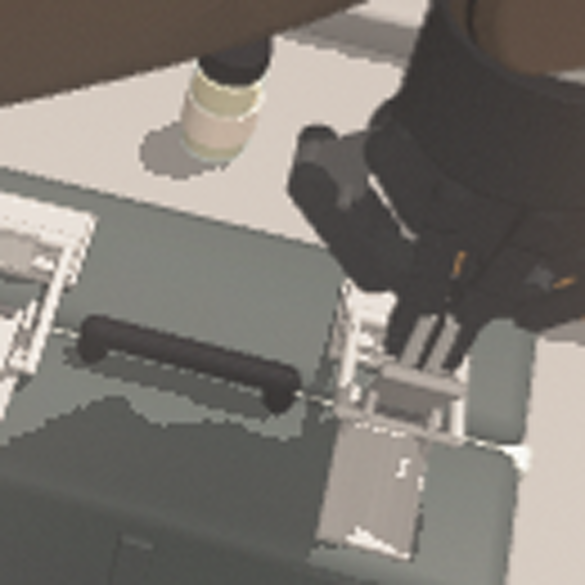

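Call:
send_rows(motion=[0, -0.8, 0, 0, 0, 0, -0.7, 0.1, 0, 0, 0, -0.6, 0.3, 0, 0, 0, -0.5, 0.4, 0, 0])

```text
time: 7.15
eef_pos: [0.4944, -0.2742, 0.2195]
tcp_rot: [0.687, 0.726, 0.007, 0.018]
contact_force: [3.7, 1.5, 0.8]
opening: -0.002
```

```bash
python3 - <<'E'
from h import *
st()
p,d=cams.read_camera('scene');im=cv2.cvtColor(p,cv2.COLOR_RGB2BGR);cv2.imwrite("pics/g.png",cv2.resize(im[120:250,290:420],None,fx=4.5,fy=4.5,interpolation=cv2.INTER_CUBIC))
E
```

```text
t 7.15 loc mm [-40.3 -80.3  33.5] yaw off deg 0.41 tz [ 0.035 -0.014 -0.999] F [3.7 1.5 0.8] open -0.002 q [-0.69  0.03  1.88  0.01  1.19 -2.32]
```

View pics/g.png

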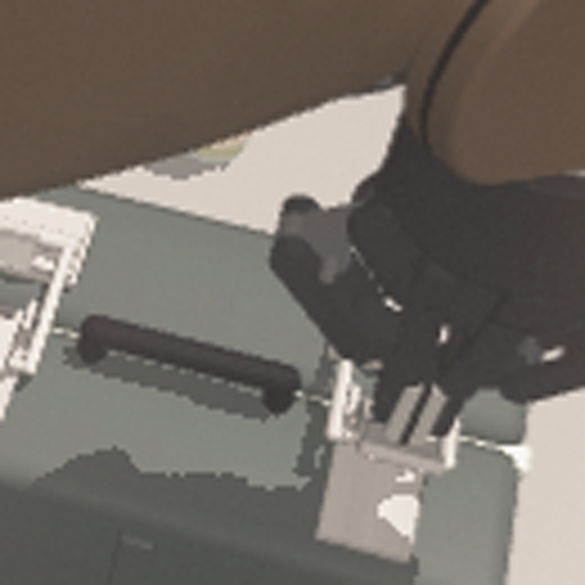

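Call:
send_rows(motion=[0, -0.5, 0.5, 0, 0, 0, -0.5, 0.6, 0, 0, 0, -0.4, 0.7, 0, 0, 0, -0.2, 0.7, 0, 0])

```text
time: 7.6
eef_pos: [0.4763, -0.2757, 0.1922]
tcp_rot: [0.687, 0.726, 0.006, 0.016]
contact_force: [-2.2, 6.3, 31.9]
opening: -0.004
```

```bash
python3 - <<'E'
from h import *
st()
p,d=cams.read_camera('scene');im=cv2.cvtColor(p,cv2.COLOR_RGB2BGR);cv2.imwrite("pics/i.png",cv2.resize(im[120:250,290:420],None,fx=4.5,fy=4.5,interpolation=cv2.INTER_CUBIC))
E
```

```text
t 7.6 loc mm [-58.4 -81.    6.2] yaw off deg 0.44 tz [ 0.031 -0.014 -0.999] F [-2.2  6.3 31.9] open -0.004 q [-0.71  0.03  1.94  0.01  1.14 -2.34]
```

View pics/i.png

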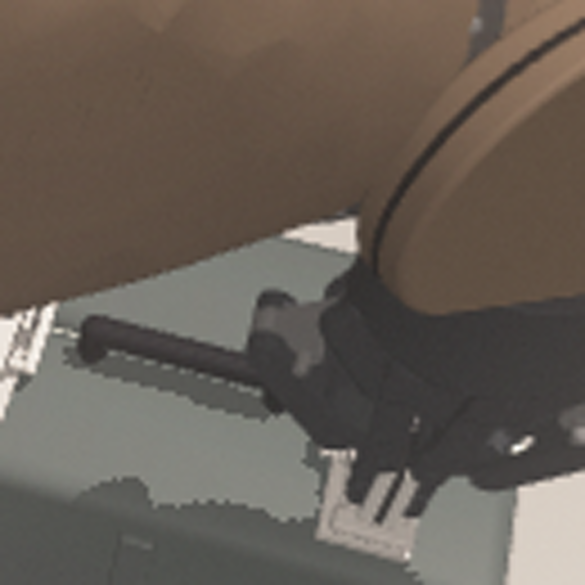

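Lever is flat, with 32 N on it: back off straight up at once.

Call:
send_rows(motion=[0, 0, -0.5, 0, 0, 0, 0, -2, 0, 0, 0, 0, -4, 0, 0, 0, 0, -5, 0, 0, 4, 0, -4, 0, 0, 5, 0, 0, 0, 0, 5, 0, 0, 0, 0, 5, 0, 0, 0, 0, 5, 0, 0, 0, 0, 5, 0, 0, 0, 0, 5, 0, 0, 0, 0, 0, 0, 0, 0, 0])

```text
time: 8.85
eef_pos: [0.4482, 0.0661, 0.3387]
tcp_rot: [0.689, 0.724, 0.002, 0.008]
contact_force: [0.4, -0.8, 0.3]
opening: 0.0
```

```bash
python3 - <<'E'
from h import *
st()
for n in ['scene','top']:
    p,d=cams.read_camera(n);im=cv2.cvtColor(p,cv2.COLOR_RGB2BGR);L=loc(cloud(n,d))*1000
    for t in ["bail_bar","lever_tip","keeper_seat","jar_between_mid"]:
        for q in spotter.trace(t,n)[:1]:
            m=q['mask']&(d>0);print(n,t,round(q['conf'],2),q['bbox'],np.percentile(L[m],[5,50,95],axis=0).round(0).tolist())
    for y0 in (-80,80):
        m=(d>0)&(abs(L[...,1]-y0)<35)&(abs(L[...,0])<78)&(L[...,2]>-13);P=L[m]
        for lo in range(-12,36,6):
            q=P[(P[:,2]>=lo)&(P[:,2]<lo+6)];print(y0,lo,np.histogram(q[:,0],bins=np.arange(-80,81,10))[0])
    cv2.imwrite(f"pics/j0_{n}.png",im)
    im=im[120:250,240:420] if n=='scene' else im[155:250,235:370]
    cv2.imwrite(f"pics/j_{n}.png",cv2.resize(im,None,fx=4.2,fy=4.2,interpolation=cv2.INTER_CUBIC))
E
```

```text
t 8.85 loc mm [-70.2 261.7 152.7] yaw off deg 0.08 tz [ 0.015 -0.008 -1.   ] F [ 0.4 -0.8  0.3] open 0.0 q [-0.07 -0.3   1.96 -0.01  1.46 -1.69]
scene bail_bar 0.62 [360.0, 193.8, 37.7, 35.6] [[-34.0, -104.0, -10.0], [4.0, -69.0, -3.0], [28.0, -57.0, 2.0]]
scene lever_tip 0.93 [359.9, 189.9, 35.2, 52.4] [[-70.0, -101.0, -5.0], [-34.0, -79.0, 6.0], [25.0, -58.0, 8.0]]
scene keeper_seat 0.79 [371.1, 180.8, 24.7, 23.2] [[17.0, -100.0, -11.0], [29.0, -82.0, -6.0], [51.0, -61.0, 6.0]]
scene jar_between_mid 0.94 [245.5, 169.2, 14.7, 28.2] [[64.0, 167.0, -169.0], [69.0, 181.0, -123.0], [93.0, 196.0, -111.0]]
-80 -12 [ 0 13  2  8 19 11  4  0  0 48 29 17 70 23  0  0]
-80 -6 [ 0  0  0  0 25 40 39 32 28 62 48 23 57  4  0  0]
-80 0 [26 14 18 26 24 29 75  9  6 12 89  0  0  0  0  0]
-80 6 [20 82 66 54 58 46  0  0  0  0 15  0  0  0  0  0]
-80 12 [0 0 0 0 0 0 0 0 0 0 0 0 0 0 0 0]
-80 18 [0 0 0 0 0 0 0 0 0 0 0 0 0 0 0 0]
-80 24 [0 0 0 0 0 0 0 0 0 0 0 0 0 0 0 0]
-80 30 [0 0 0 0 0 0 0 0 0 0 0 0 0 0 0 0]
80 -12 [ 0  6  4  7 12  9  3  0  0 45 21 20 56 20  0  0]
80 -6 [ 0  0  0  0 27 37 34 28 22 41 32 16 
[... 812 characters left out ...]
0  0 16 23 20 18 18 25 14 42 61  0  0  0]
-80 0 [ 8  3  4  3  4  9 49  7  9 25 53  0  0  0  0  0]
-80 6 [15 47 39 39 41 36  2  0  0  2 12  0  0  0  0  0]
-80 12 [0 0 1 1 0 0 0 0 0 0 0 0 0 0 0 0]
-80 18 [0 0 0 0 0 0 0 0 0 0 0 0 0 0 0 0]
-80 24 [0 0 0 0 0 0 0 0 0 0 0 0 0 0 0 0]
-80 30 [0 0 0 0 0 0 0 0 0 0 0 0 0 0 0 0]
80 -12 [ 1  3 13 12  6 13  7 15  0 22 10 14 23 38  4  0]
80 -6 [ 0  0  0  0 19 20 20 10  4 19 16 52 65  1  0  0]
80 0 [ 1  4  4  4  5 13 38 12 12 22 50  1  0  0  0  0]
80 6 [15 43 45 40 39 31  3  0  0  2 24  0  0  0  0  0]
80 12 [0 3 0 0 0 1 0 0 0 0 0 0 0 0 0 0]
80 18 [0 0 0 0 0 0 0 0 0 0 0 0 0 0 0 0]
80 24 [0 0 0 0 0 0 0 0 0 0 0 0 0 0 0 0]
80 30 [0 0 0 0 0 0 0 0 0 0 0 0 0 0 0 0]
```

View pics/j_scene.png

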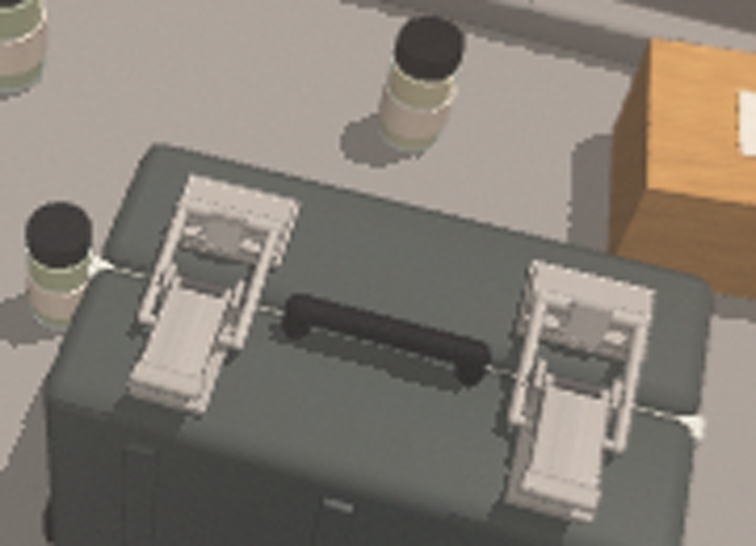

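View pics/j_top.png

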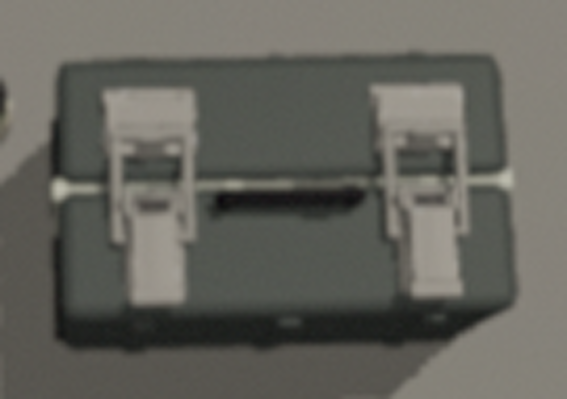

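The open latch now matches the shut one in both views: the lever is flat, the bar is hooked, and the jar is where it was. The arm is clear and feels no contact.

```bash
python3 -c "
from h import *
st();print(workorder.sign_off())"
```

```text
t 9.35 loc mm [-68.9 256.  153.4] yaw off deg -0.5 tz [ 0.016 -0.01  -1.   ] F [ 0.8 -0.1 -0.4] open -0.001 q [-0.09 -0.3   1.96 -0.01  1.46 -1.7 ]
the job is handed in; nothing more can be done
None
```

The tall case's open latch is shut, and I handed the job in at about 9.4 s. `sign_off` gives no verdict.

- **What I did:** With the fingers closed, I pushed the bail's bar past upright until it fell behind the keeper hook while the lever was still up. I then pushed the lever over from the keeper side and pressed it down flat.
- **Latch check:** The scene and top pictures and the depth data match the case's other, shut latch. The lever's top is about 6 to 8 mm above seat height, with the bail bar in the hook. I measured the bar's position only from that match with the shut latch, not to the millimetre.
- **Jar check:** It is still standing, within a few mm of where it started, which is within measuring error.
- **Robot clear:** The arm is clear of everything, and the measured force is about 0.
- **Close margin:** The force at the wrist reached about 32 N as the lever bottomed out, from pressing slightly past flat. That was through the closed fingertips and under the 40 N limit for the arm or gripper body. I backed off straight away.
- **Detector disagreement:** Partway through, the network's labels for bail bar and keeper overlapped, so I judged the hooking from the depth data and the picture instead.

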